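# Push a label plate out over the end of a ledge

## Task

The thin label plate lies loose and crooked on the raised ledge. Push it with the fingertips until its rear long edge lies flat against the fence and it sticks out over the end of the ledge nearer to the loupe, far enough that both fixing holes at that end are clear past the ledge, while at least two thirds of the plate still lies on it. Only push the plate, never pick it up or let it drop, leave the things round the ledge where they are, and move the hand clear when done.

Things in the scene. Friction and masses are not known exactly. Their poses are not given: they have to be found in the camera images.
- ledge: Fixed steel ledge on a 5 mm base board. Origin: centre of the ledge's footprint, at worktop height. Upper face 40 mm above the worktop, 200 mm long (y axis; open ends at y = -100 and +100 mm), 110 mm deep (x axis, +x to the rear; front open). A fence along the whole rear edge, 10 mm thick, rises 12 mm above the upper face; the face the plate rests against is at x = +45 mm.
- label_plate: Loose aluminium plate, 50 mm (x axis) x 110 mm (y axis) x 6 mm thick, about 0.1 kg, flat on the ledge; origin: centre of its underside. Starts within 0.25 rad of the ledge's axes, its rear (+x) long edge off the fence. 6 mm through holes at x = +-15, y = +-43 mm, two near each short end: clear of the ledge when the plate sticks out 16 mm. Two thirds of its length is 73 mm.
- loupe: Loose black cylindrical loupe standing upright on the base board behind the fence near one end of the ledge, 37 mm in diameter, 40 mm high; origin at the centre of its underside. It tells which end of the ledge is meant. Not to be moved.
- tape_roll: Loose roll of dark tape lying flat on the base board behind the fence near the other end, 58 mm across, 19 mm high; origin at the centre of its underside. Not to be moved.
- spacer_block: Loose pale metal block, 20 x 50 x 25 mm high, on the base board in front of the ledge; origin at the centre of its underside. Not to be moved.
- shaft_collar: Loose black ring-shaped shaft collar, 26 mm across, 10 mm high, on the base board in front of the ledge; origin at the centre of its underside. Not to be moved.

How it is judged:
By the outcome, as a careful person would: the job done as asked, in the order asked, and still so for the second after the job is handed in, with the robot touching nothing.
It also fails if it takes over 48 s, if anything falls off the work surface, if the arm or the gripper's body presses on something with over 40 N, if the wrist force passes 120 N, or if a joint passes its speed limit or range.

## Robot

A 6-joint arm with a two-finger parallel gripper is mounted at the origin on a cart in front of the work surface, level with it; the furniture and walls round the work are solid. World frame = base frame: x ahead of the robot, y to its left, z up, the work surface at z = 0. Lengths are in mm, angles in rad, forces in N, time in s.
With the tool pointing down it reaches from about 325 to 875 mm from the base axis. Payload 4.4 kg.
Tool frame: the origin (TCP) lies on the centre line of the jaws, within the pads' length; the fingertips stand ahead of it and the grasp point (between the pads) lies 6 mm ahead of it (ctrl.tcp_to_tips is the z of the fingertips in the tool frame, in mm); z points along the fingers, y is the direction in which the jaws open and shut (so a half turn about z gives the same grasp; the last joint's range is limited). The gripper opens to 85 mm and grips with 20 to 120 N. Pads are 22 mm wide; open, the fingers measure 114 mm over their backs; the gripper's body (76 mm by 85 mm) begins 54 mm behind the grasp point. The pads swing forward as they close: fully open they stand 13 mm farther back than shut.
Start: joints at [1.171, 0.207, 1.542, -0, 1.393, -0.15], TCP at [141.598, 557.295, 256.282] pointing down, gripper open.
Joint ranges: [-2.73, 2.73], [-0.86, 2.22], [0.23, 2.46], [-1.11, 4.25], [0.08, 2.63], [-2.82, 2.82]. Speed limits (rad/s): [2.79, 2.79, 3.14, 3.14, 3.14, 3.14].

## Interface

Orientations are given as a 3x3 rotation matrix whose columns are the frame's x, y, z axes.
In Python, from plant import ctrl, sensors, optics gives the robot as it stands. Calls block until the motion is done:
- ctrl.move_ptp(position, orientation): joint-space move of the TCP to a pose.
- ctrl.move_l(position, rot=None, vel=150, threshold=None): straight line of the TCP; rot=None keeps the orientation; vel is the mean speed in mm/s. With threshold (N) it stops when the force on the tool has changed by that much, and returns True; else False.
- ctrl.set_joints(angles): joint-space move.
- ctrl.gripper_to(opening, force=None): finger opening in mm; force is the grip in N (None keeps the last); returns when the fingers have stopped.
- ctrl.hold(seconds).
- ctrl.solve_ik(position, orientation): joint angles nearest the present ones, or None.
- sensors.read_state(): the state.
- optics.grab_frame(name): name is "scene" or "top" or "wrist"; returns (picture, depth): 400x640x3 uint8, red, green, blue; 400x640 float32, mm along the optical axis (not along the pixel's ray), 0 where there is no reading.
- optics.camera_params(name): a dict with "mtx" (3x3 intrinsics, pixels), "k1" (the pictures are not rectified: a ray, as slopes to the right and down, at radius r is drawn at 1 + k1 r^2 times it, then the intrinsics apply), "R" (3x3) and "t" (3): a world point X has camera coordinates R X + t; the wrist camera has in their place "T_tool_cam" (4x4, takes a point from camera to tool coordinates, whose origin is the TCP and whose axes are the flange's). Camera axes: x right, y down, z forward; pixel columns grow to the right and rows downward; lengths in mm; the calibration is good to about 2 mm. A picture is of the moment at which its call begins: read the wrist's pose just before it. camera_params takes no time and is no camera call.
A pose or a line that the arm cannot do raises ctrl.MotionError and nothing moves.
- ctrl.finish_job(): hands the job in, once; it reports no verdict.
The state is a dict: "t": time; "q": joint angles; "qvel": joint speeds; "tau": joint torques, N m; "eef_pos": TCP position; "eef_rot": TCP orientation; "force": force on the tool from outside, world axes, zero at the start; "wrist_torque": the same for the moment, N m; "grip_width": finger opening in mm.
Only numpy, scipy, OpenCV 4.12 (cv2) and the standard library are available. Lean on these libraries where they do the work, as an engineer would, in place of code of your own. Each camera call takes 0.05 s, during which the arm holds its last target.

## Working session

There is one attempt and no reset: what is moved stays moved. The work goes in short steps, each a Python script; the robot and the scene stay as the last script left them, time stands still between calls to the robot, and variables do not carry over. Pictures are saved under pics/ and viewed, and the job is handed in when it is done.

```bash
ls; mkdir -p pics; cat > h.py <<'E'
import numpy as np,cv2
from plant import ctrl,sensors,optics
def save(n,im): cv2.imwrite('pics/'+n+'.png',cv2.cvtColor(im,cv2.COLOR_RGB2BGR))
def ray(name,uv,st=None):
    p=optics.camera_params(name);K=np.array(p['mtx']);k=p['k1']
    uv=np.atleast_2d(np.array(uv,float))
    d=cv2.undistortPoints(uv.reshape(-1,1,2),K,np.array([k,0,0,0,0.])).reshape(-1,2)
    d=np.c_[d,np.ones(len(d))]
    if name=='wrist':
        T=np.array(p['T_tool_cam']);R=np.array(st['eef_rot'])
        return R@T[:3,3]+np.array(st['eef_pos']), d@(R@T[:3,:3]).T
    R=np.array(p['R']);t=np.array(p['t'])
    return -R.T@t, d@R
def onz(name,uv,z,st=None):
    o,d=ray(name,uv,st); return o+d*((z-o[2])/d[:,2])[:,None]
def proj(name,X,st=None):
    p=optics.camera_params(name);K=np.array(p['mtx']);X=np.atleast_2d(np.array(X,float))
    if name=='wrist':
        T=np.array(p['T_tool_cam']);R=np.array(st['eef_rot'])
        c=((X-np.array(st['eef_pos']))@R-T[:3,3])@T[:3,:3]
    else: c=X@np.array(p['R']).T+np.array(p['t'])
    return cv2.projectPoints(c.reshape(-1,1,3),np.zeros(3),np.zeros(3),K,np.array([p['k1'],0,0,0,0.]))[0].reshape(-1,2)
E
python3 - <<'E'
from h import *
for n in('scene','top','wrist'):
    im,d=optics.grab_frame(n);save(n+'0',im);np.savez('pics/'+n+'0.npz',im=im,d=d)
    print(n,optics.camera_params(n))
s=sensors.read_state();print(s['t'],s['eef_rot'],s['grip_width'],ctrl.tcp_to_tips)
E
```

```text
pics
scene {'mtx': array([[490.725923  ,   0.        , 321.72252085],
       [  0.        , 490.725923  , 191.5130939 ],
       [  0.        ,   0.        ,   1.        ]]), 'k1': -0.10559037962718783, 'R': array([[-0.78712375, -0.61678903, -0.00273651],
       [-0.47737989,  0.61201228, -0.6305152 ],
       [ 0.39056963, -0.49498713, -0.77617208]]), 't': array([653.25276645,  83.17626383, 874.19278465])}
top {'mtx': array([[511.5091396 ,   0.        , 321.99955813],
       [  0.        , 511.5091396 , 201.03978999],
       [  0.        ,   0.        ,   1.        ]]), 'k1': -0.011423870828554478, 'R': array([[-1.15540809e-03, -9.99998918e-01,  9.10132733e-04],
       [-9.83794422e-01,  9.73500584e-04, -1.79297481e-01],
       [ 1.79296402e-01, -1.10254527e-03, -9.83794483e-01]]), 't': array([376.45372202, 572.34883913, 795.71352417])}
wrist {'mtx': array([[316.22596985,   0.        , 319.97765919],
       [  0.        , 316.22596985, 197.51779846],
       [  0.        ,   0.        ,   1.        ]]), 'k1': 0.009484048654528213, 'T_tool_cam': array([[-3.77788599e-04, -9.66204671e-01, -2.57775853e-01,
         6.46293164e+01],
       [ 9.99999517e-01, -1.30995391e-04, -9.74567842e-04,
         4.29006533e-02],
       [ 9.07864553e-04, -2.57776097e-01,  9.66204254e-01,
        -1.17432117e+02],
       [ 0.00000000e+00,  0.00000000e+00,  0.00000000e+00,
         1.00000000e+00]])}
0.15 [[-9.69206940e-01  2.46246660e-01 -7.00549391e-04]
 [ 2.46247507e-01  9.69205562e-01 -1.65661172e-03]
 [ 2.71041263e-04 -1.77810812e-03 -9.99998382e-01]] 85.65979607033066 25.0
```

View pics/scene0.png

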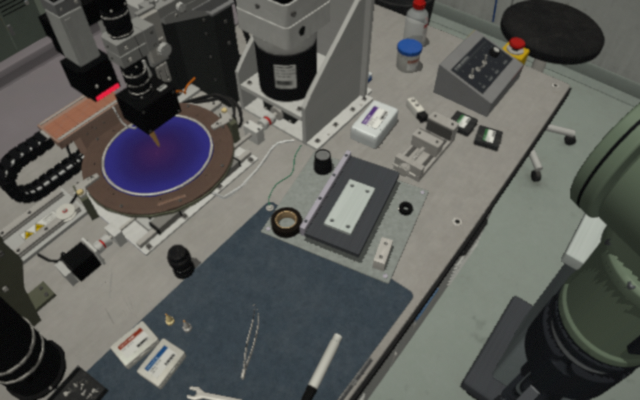

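View pics/top0.png

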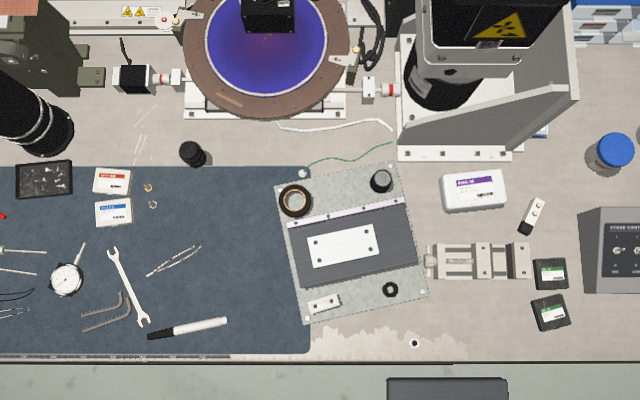

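View pics/wrist0.png

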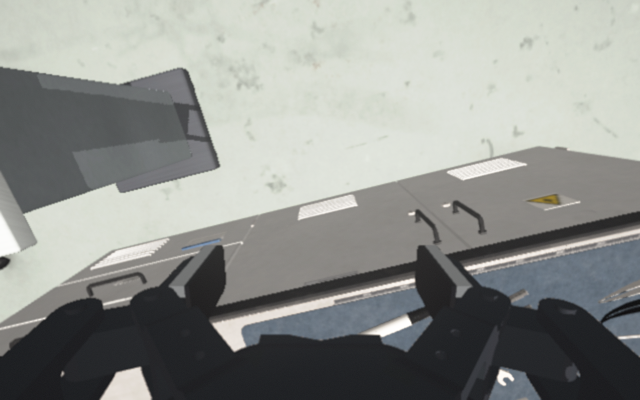

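```bash
python3 - <<'E'
from h import *
f=np.load('pics/top0.npz');im=f['im'];d=f['d']
c=im[150:335,260:440];save('topz',cv2.resize(c,None,fx=3.2,fy=3.2,interpolation=cv2.INTER_CUBIC))
f=np.load('pics/scene0.npz');c=f['im'][140:290,250:440];save('scenez',cv2.resize(c,None,fx=4,fy=4,interpolation=cv2.INTER_CUBIC))
p=[(381,180),(295,200),(352,243),(341,246)]
print(onz('top',p,40)); print([d[v,u] for u,v in p])
E
```

```text
[[610.95709435 275.9240717   40.        ]
 [576.67919968 421.18279734  40.        ]
 [504.22506856 326.25959687  40.        ]
 [499.27854735 344.50351684  40.        ]]
[np.float32(862.09784), np.float32(895.90356), np.float32(843.39197), np.float32(841.1599)]
```

View pics/topz.png

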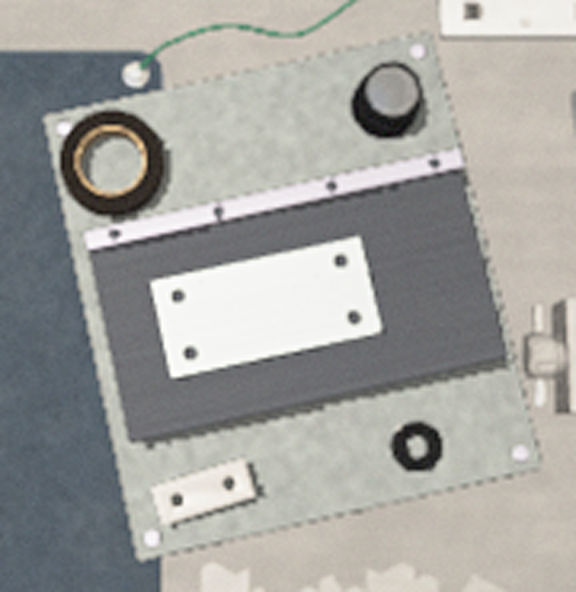

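View pics/scenez.png

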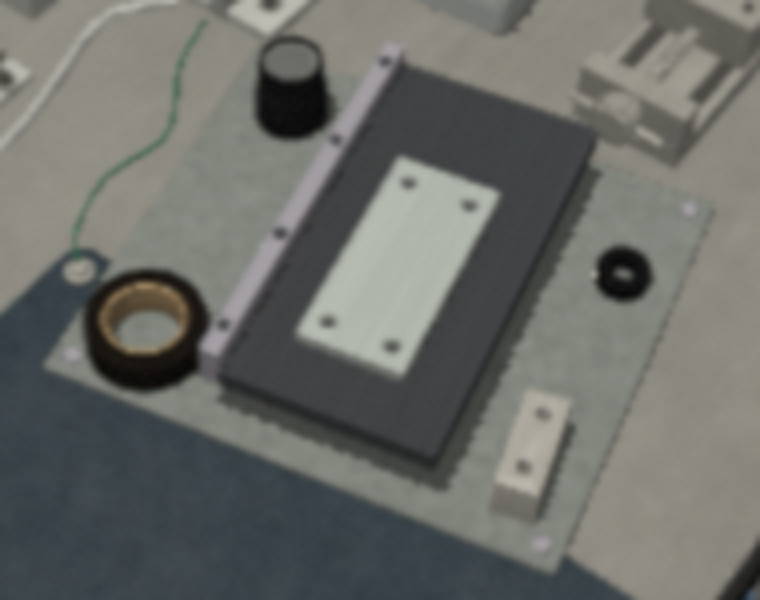

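```bash
cat >> h.py <<'E'
def plate_px(im,box,thr=185):
    u0,v0,u1,v1=box
    m=np.zeros(im.shape[:2],np.uint8)
    m[v0:v1,u0:u1]=(im.min(2)[v0:v1,u0:u1]>thr)*255
    m=cv2.morphologyEx(m,cv2.MORPH_OPEN,np.ones((3,3)))
    cs,_=cv2.findContours(m,cv2.RETR_EXTERNAL,cv2.CHAIN_APPROX_NONE)
    return max(cs,key=cv2.contourArea).reshape(-1,2)
def frame(ends):  # print rect in world
    r=cv2.minAreaRect(ends[:,:2].astype(np.float32)); return r,cv2.boxPoints(r)
E
python3 - <<'E'
from h import *
im=np.load('pics/top0.npz')['im']; g=im.astype(int)
print(im[245,345],im[265,345],im[210,345],im[205,345], np.load('pics/scene0.npz')['im'][205,350])
c=plate_px(im,(300,217,385,275),175)
X=onz('top',c,46);r,b=frame(X);print('plate top',r);print(b)
im2=np.load('pics/scene0.npz')['im']
c2=plate_px(im2,(320,175,380,240),140)
r2,b2=frame(onz('scene',c2,46));print('plate scene',r2);print(b2)
# ledge corners in top
q=np.array([(93,248),(465,174),(130,440),(505,361),(85,232),(460,152)])/3.2+[260,150]
W=onz('top',q,40);print(W.round(1))
for a,bb in((0,1),(2,3),(0,2),(1,3)):
    e=W[bb]-W[a];print(np.linalg.norm(e),np.degrees(np.arctan2(e[1],e[0])))
print('tops',onz('top',np.array([(393,90),(112,160)])/3.2+[260,150],40))
d=np.load('pics/top0.npz')['d']
for u,v in((345,245),(345,262),(335,285)):
    o,dd=ray('top',(u,v));print('z by depth',(o+dd*d[v,u])[0])
E
```

```text
[244 245 243] [112 111 114] [239 233 239] [195 198 187] [176 182 172]
plate top ((499.7597961425781, 342.0257568359375), (51.14032745361328, 110.79092407226562), 12.076128005981445)
[[463.16614 390.84576]
 [486.34485 282.5066 ]
 [536.35345 293.20575]
 [513.17474 401.54492]]
plate scene ((500.48583984375, 340.1699523925781), (49.24665832519531, 109.88375091552734), 12.207775115966797)
[[464.80145 388.66266]
 [488.03717 281.26367]
 [536.1702  291.67725]
 [512.9345  399.07623]]
[[530.2 430.7  40. ]
 [569.  236.   40. ]
 [431.7 410.8  40. ]
 [471.5 218.4  40. ]
 [538.6 434.9  40. ]
 [580.8 238.3  40. ]]
198.4968150028121 -78.70848519932203
196.5037315420975 -78.32033035480745
100.47567057860097 -168.60522740941704
99.16092700468913 -169.75813818630346
tops [[614.20698037 272.78154125  40.        ]
 [576.67919968 421.18279734  40.        ]]
z by depth [500.59328018 338.03679841  43.50730355]
z by depth [472.90944669 338.15990262  40.64673524]
z by depth [436.23513498 353.8841838    5.51061142]
```

```bash
cat >> h.py <<'E'
yaw=np.radians(11.45)
ex=np.array([np.cos(yaw),np.sin(yaw),0]);ey=np.array([-np.sin(yaw),np.cos(yaw),0])
O=559.7*ex+218.5*ey   # ledge origin first estimate
def L(x,y,z): return O+x*ex+y*ey+np.array([0,0,z])
def toL(P): P=np.atleast_2d(P)[:,:2]-O[:2]; return np.c_[P@ex[:2],P@ey[:2]]
def Rt(y): # tool rotation with tool y axis = y, z down
    z=np.array([0,0,-1.]);return np.c_[np.cross(y,z),y,z]
E
python3 - <<'E'
from h import *
print(O)
for n,y in(('ey',ey),('-ey',-ey),('ex',ex),('-ex',-ex)):
    for p in(L(-42,0,100),L(20,60,60),L(60,0,200)):
        print(n,p.round(),ctrl.solve_ik(p,Rt(y)))
E
```

```text
[505.1859979  325.25904681   0.        ]
ey [464. 317. 100.] [ 4.45206871e-01  3.56320423e-01  1.70439454e+00 -4.44089210e-16
  1.08087769e+00 -1.32542965e+00]
ey [513. 388.  60.] [ 5.13265321e-01  5.57143669e-01  1.50299117e+00 -4.44089210e-16
  1.08145781e+00 -1.25737121e+00]
ey [564. 337. 200.] [ 4.07257264e-01  4.23248797e-01  1.37976575e+00 -4.44089210e-16
  1.33857811e+00 -1.36337926e+00]
-ey [464. 317. 100.] [ 4.45206871e-01  3.56320423e-01  1.70439454e+00 -4.44089210e-16
  1.08087769e+00  1.81616300e+00]
-ey [513. 388.  60.] [ 5.13265321e-01  5.57143669e-01  1.50299117e+00 -4.44089210e-16
  1.08145781e+00  1.88422145e+00]
-ey [564. 337. 200.] [ 4.07257264e-01  4.23248797e-01  1.37976575e+00 -4.44089210e-16
  1.33857811e+00  1.77821339e+00]
ex [464. 317. 100.] [ 4.45206871e-01  3.56320423e-01  1.70439454e+00 -4.44089210e-16
  1.08087769e+00  2.45366672e-01]
ex [513. 388.  60.] [ 5.13265321e-01  5.57143669e-01  1.50299117e+00 -4.44089210e-16
  1.08145781e+00  3.13425122e-01]
ex [564. 337. 200.] [ 4.07257264e-01  4.23248797e-01  1.37976575e+00 -4.44089210e-16
  1.33857811e+00  2.07417065e-01]
-ex [464. 317. 100.] None
-ex [513. 388.  60.] None
-ex [564. 337. 200.] None
```

```bash
python3 - <<'E'
from h import *
ctrl.move_ptp(L(-75,0,190),Rt(-ey))
s=sensors.read_state();im,d=optics.grab_frame('wrist');save('w1',im);np.savez('pics/w1.npz',im=im,d=d,p=s['eef_pos'],R=s['eef_rot'])
print(s['t'],s['force'],s['eef_pos'])
ctrl.gripper_to(45)
s=sensors.read_state();print(s['t'],s['grip_width'],ctrl.tcp_to_tips,s['force'])
E
```

```text
1.875 [0.24227302 0.51082977 0.0596861 ] [431.53014133 310.79738156 190.1463133 ]
2.4 44.760772734905025 25.0 [-0.37183656  0.31561063 -0.3956465 ]
```

View pics/w1.png

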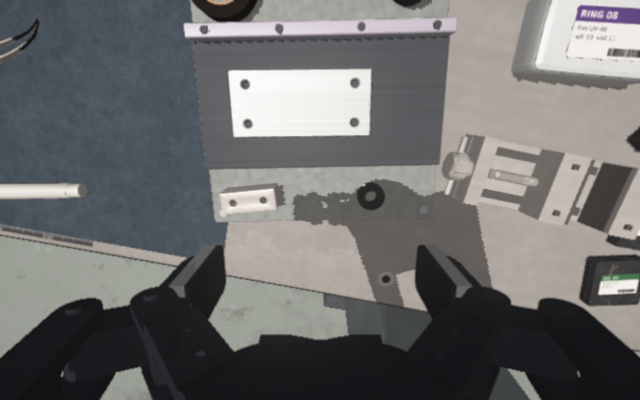

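```bash
python3 - <<'E'
from h import *
f=np.load('pics/w1.npz');im=f['im'];s=dict(eef_pos=f['p'],eef_rot=f['R'])
c=plate_px(im,(215,55,385,145),190)
X=onz('wrist',c,46,s);r,b=frame(X);print(r);print('plate in L',toL(b).round(1))
q=[(193,39),(448,32),(441,163.5),(208,168)]
W=onz('wrist',q,40,s);print('ledge in L',toL(W).round(1))
print('fence top',toL(onz('wrist',[(186,25),(456,18),(185,37),(456,31)],52,s)).round(1))
imt=np.load('pics/top0.npz')['im'];ct=plate_px(imt,(300,217,385,275),175)
print('top',toL(frame(onz('top',ct,46))[1]).round(1))
# triangulate plate corners height wrist+top
def mid(n1,p1,s1,n2,p2):
    o1,d1=ray(n1,p1,s1);o2,d2=ray(n2,p2)
    d1=d1[0];d2=d2[0];A=np.c_[d1,-d2];k=np.linalg.lstsq(A,o2-o1,rcond=None)[0]
    return (o1+d1*k[0]+o2+d2*k[1])/2
bw=proj('wrist',np.c_[b,[46]*4],s);
bt=frame(onz('top',ct,46))[1]
for i in range(4):
    j=np.argmin(np.linalg.norm(bt-b[i],axis=1));print(mid('wrist',bw[i],s,'top',proj('top',np.r_[bt[j],46])[0]).round(1))
save('w1z',cv2.resize(im[0:225,170:470],None,fx=2.6,fy=2.6,interpolation=cv2.INTER_CUBIC))
E
```

```text
((499.8170471191406, 340.43670654296875), (50.097232818603516, 110.14363861083984), 11.978225708007812)
plate in L [[-27.8  70.8]
 [-26.8 -39.4]
 [ 23.3 -38.9]
 [ 22.3  71.2]]
ledge in L [[  45.2   97.9]
 [  50.2  -97.8]
 [ -51.1 -102.8]
 [ -55.    95.7]]
fence top [[ 52.   97.7]
 [ 56.7 -98.2]
 [ 44.   99.3]
 [ 48.2 -99.2]]
top [[-28.2  72.6]
 [-27.  -38.2]
 [ 24.2 -37.6]
 [ 23.   73.2]]
[463.3 390.8  39.7]
[486.5 282.   46.7]
[531.2 296.2  79.3]
[513.7 401.7  38.6]
```

View pics/w1z.png

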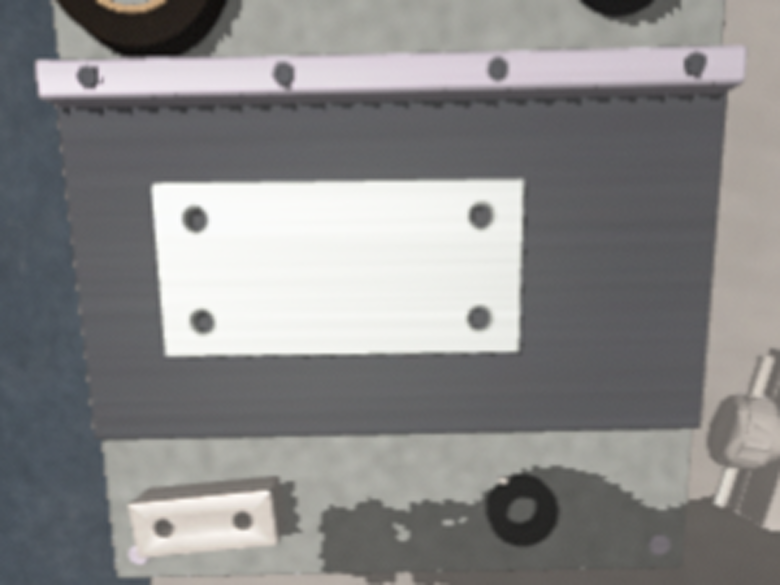

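```bash
cat >> h.py <<'E'
def edge(gray,p,q,half=7,n=80,sign=1,trim=.06):
    """subpixel points of strongest gradient across the segment p-q; sign of change along normal"""
    p=np.array(p,float);q=np.array(q,float);t=(q-p)/np.linalg.norm(q-p);nn=np.array([-t[1],t[0]])
    ss=np.arange(-half,half+.01,.25);a=np.linspace(trim,1-trim,n)
    P=p+(q-p)*a[:,None]
    M=(P[:,None]+nn*ss[None,:,None]).astype(np.float32)
    v=cv2.remap(cv2.GaussianBlur(gray,(0,0),.8).astype(np.float32),M[...,0],M[...,1],cv2.INTER_LINEAR)
    g=np.gradient(v,axis=1)*sign;i=g.argmax(1);pts=P+nn*ss[i][:,None]
    vx,vy,x0,y0=cv2.fitLine(pts.astype(np.float32),cv2.DIST_HUBER,0,.1,.01).ravel()
    r=(pts-[x0,y0])@np.array([-vy,vx]);return pts[abs(r)<1]
def wl(pts3): # line in L coords -> value at mid, angle deg
    l=toL(pts3);vx,vy,x0,y0=cv2.fitLine(l.astype(np.float32),cv2.DIST_HUBER,0,.1,.01).ravel()
    return np.round([x0,y0,np.degrees(np.arctan(-vx/vy)) if abs(vy)>abs(vx) else np.degrees(np.arctan(vy/vx)),len(l)],2)
E
python3 - <<'E'
from h import *
f=np.load('pics/w1.npz');s=dict(eef_pos=f['p'],eef_rot=f['R'])
gw=cv2.cvtColor(f['im'],cv2.COLOR_RGB2GRAY);gt=cv2.cvtColor(np.load('pics/top0.npz')['im'],cv2.COLOR_RGB2GRAY)
T=lambda a:tuple(np.array(a)/3.2+[260,150]); Wz=lambda a:tuple(np.array(a)/2.6+[170,0])
for nm,z,w,t,sg,h in(
 ('fencetop front',52,((40,96),(742,88)),((88,248),(465,170)),-1,4),
 ('ledge front',40,((98,437),(700,429)),((130,440),(505,361)),1,4),
 ('ledge +y',40,((62,110),(98,437)),((95,255),(130,440)),1,4),
 ('ledge -y',40,((726,95),(700,429)),((465,175),(507,361)),-1,4),
 ('plate rear',46,((152,184),(523,179)),((152,283),(360,237)),1,4),
 ('plate front',46,((165,356),(520,352)),((172,378),(382,330)),-1,4),
 ('plate +y',46,((152,184),(165,356)),((152,283),(172,378)),-1,4),
 ('plate -y',46,((523,179),(520,352)),((360,237),(382,330)),1,4)):
    print(nm,'W',wl(onz('wrist',edge(gw,Wz(w[0]),Wz(w[1]),h,sign=sg),z,s)),'T',wl(onz('top',edge(gt,T(t[0]),T(t[1]),3,sign=sg),z)))
E
```

```text
fencetop front W [45.92 14.33  1.18 80.  ] T [45.63 15.79  1.15 80.  ]
ledge front W [-53.88  -1.45   1.17  80.  ] T [-57.94   0.4    0.91  80.  ]
ledge +y W [-7.69 94.97  0.49 16.  ] T [-10.64 100.52   1.13  80.  ]
ledge -y W [  -0.75 -100.2     1.13   80.  ] T [  7.37 -98.72   0.99  77.  ]
plate rear W [23.08 21.91  0.62 80.  ] T [23.58 10.82  0.61 80.  ]
plate front W [-27.28  10.95   0.63  80.  ] T [-27.53  16.49   0.74  80.  ]
plate +y W [-1.08 71.16  0.86 80.  ] T [-5.62 72.93  1.11 80.  ]
plate -y W [  3.2  -39.43   1.08  80.  ] T [ -2.02 -38.12   0.7   80.  ]
```

```bash
cat >> h.py <<'E'
O=L(1.0,0.3,0)
yaw=np.radians(12.57)
ex=np.array([np.cos(yaw),np.sin(yaw),0]);ey=np.array([-np.sin(yaw),np.cos(yaw),0])
E
python3 - <<'E'
from h import *
R=Rt(-ey)
print(toL([[499.8,340.9]]))
# over front strip, plate centre y~+16
ctrl.move_ptp(L(-43,16,95),R)
ctrl.move_l(L(-43,16,72),vel=60)
ctrl.hold(.2);print(sensors.read_state()['force'])
r=ctrl.move_l(L(-43,16,50),vel=12,threshold=2.5)
s=sensors.read_state();print(r,s['eef_pos'],s['force'],s['t'])
E
```

```text
[[-2.85859757 16.15782325]]
[0.32821228 0.6963061  0.2465708 ]
True [460.69645039 331.99692126  62.88453834] [-0.2100806  -0.89220132  3.93249047] 4.5583
```

```bash
python3 - <<'E'
from h import *
z=sensors.read_state()['eef_pos'][2]+2.3
ctrl.move_l(L(-43,16,z),vel=20);ctrl.hold(.2);s0=sensors.read_state();print(s0['force'])
ctrl.move_l(L(-23,16,z),vel=40)
s=sensors.read_state();print(toL(s['eef_pos']),(s['force']-s0['force'])@ex)
r=ctrl.move_l(L(-10,16,z),vel=12,threshold=5)
s=sensors.read_state();print(r,toL(s['eef_pos']),s['eef_pos'][2],(s['force']-s0['force'])@ex,s['t'])
im,_=optics.grab_frame('wrist');save('w2',im);np.savez('pics/w2.npz',im=im,p=s['eef_pos'],R=s['eef_rot'])
E
```

```text
[-0.36806314  0.06516792 -0.30113192]
[[-22.82112463  15.9595356 ]] -0.22977254141126527
True [[-16.8048284   15.79743007]] 64.30149299891185 0.9102915658473376 6.425
```

View pics/w2.png

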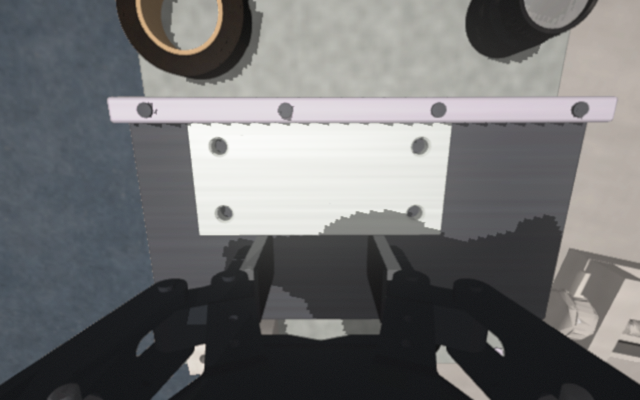

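```bash
python3 - <<'E'
from h import *
s=sensors.read_state();z=s['eef_pos'][2]
ctrl.move_l(L(-28,15.8,z+1),vel=50)
ctrl.move_l(L(-40,16,110),vel=120)
im,_=optics.grab_frame('top');np.savez('pics/t2.npz',im=im)
R=Rt(ex)
ctrl.gripper_to(12)
ctrl.move_ptp(L(17,87,110),R)
ctrl.move_l(L(17,87,78),vel=80)
ctrl.hold(.2);print(sensors.read_state()['force'])
r=ctrl.move_l(L(17,87,55),vel=12,threshold=2.5)
s=sensors.read_state();print(r,s['eef_pos'],toL(s['eef_pos']),s['force'],s['t'],s['grip_width'])
im,_=optics.grab_frame('wrist');save('w3',im)
im,_=optics.grab_frame('scene');save('s3',cv2.resize(im[140:290,250:440],None,fx=4,fy=4))
E
```

```text
[-0.01952145 -0.08057915 -0.13310874]
True [503.78540604 414.3693033   65.42401696] [[17.02056944 86.99877686]] [ 0.46240406 -0.30469577  4.38984429] 11.025 11.610585899126642
```

View pics/s3.png

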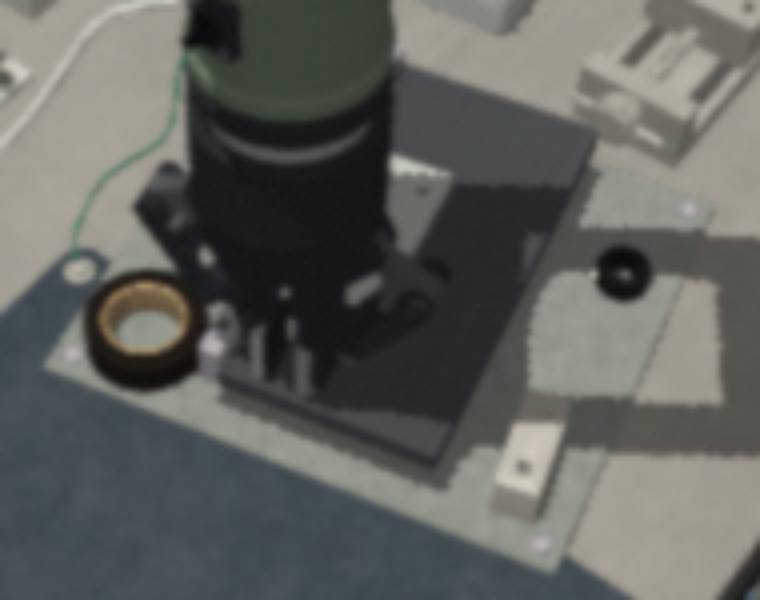

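```bash
python3 - <<'E'
from h import *
z=65.4+2.5
ctrl.move_l(L(17,87,z),vel=20);ctrl.hold(.2);s0=sensors.read_state()
print(toL(s0['eef_pos']),s0['eef_pos'][2])
for y in(60,30,8):
    r=ctrl.move_l(L(17,y,z),vel=35,threshold=8)
    s=sensors.read_state();print(r,toL(s['eef_pos']),s['eef_pos'][2],(s['force']-s0['force'])@np.c_[ex,ey],s['t'])
    if r:break
for n in('top','scene'):
    im,_=optics.grab_frame(n);np.savez('pics/%s4.npz'%n,im=im)
    save(n+'4',cv2.resize(im[140:290,250:440],None,fx=4,fy=4))
E
```

```text
[[16.67575514 86.85048447]] 67.42825171382673
False [[17.09172965 59.99501466]] 67.98026945357462 [ 0.99225129 -0.7872644 ] 12.5833
False [[16.95387363 29.93437257]] 67.83702006383976 [ 1.12610589 -0.54388286] 13.5917
False [[17.04995552  7.82284148]] 67.93245218453092 [-0.3812334  -0.08407688] 14.3667
```

View pics/scene4.png

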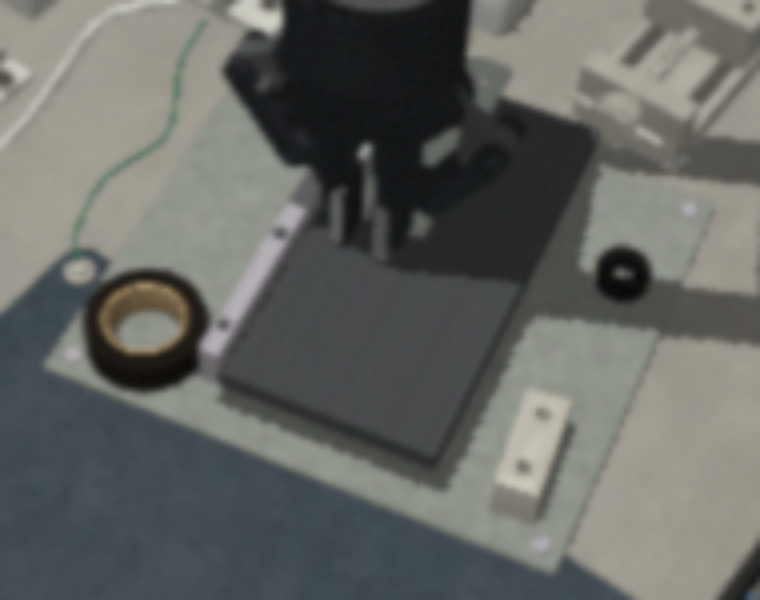

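View pics/top4.png

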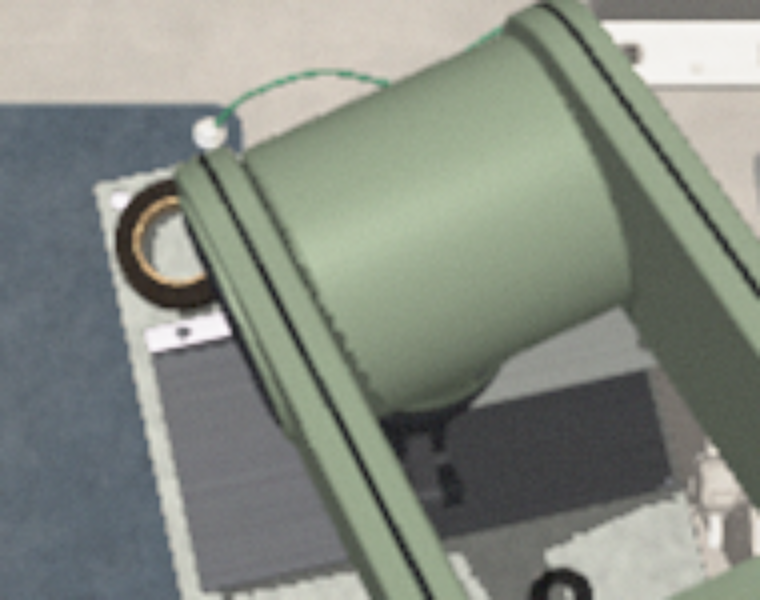

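```bash
python3 - <<'E'
from h import *
z=67.9
r=ctrl.move_l(L(17,-4,z),vel=25,threshold=8);s=sensors.read_state();print(r,toL(s['eef_pos']))
ctrl.move_l(L(17,6,z+1),vel=60)
ctrl.move_l(L(17,20,120),vel=150)
ctrl.gripper_to(45)
ctrl.move_ptp(L(-80,-30,170),Rt(-ey));ctrl.hold(.2)
s=sensors.read_state();print(s['t'])
im,_=optics.grab_frame('wrist');save('w5',im);np.savez('pics/w5.npz',im=im,p=s['eef_pos'],R=s['eef_rot'])
im,_=optics.grab_frame('top');np.savez('pics/t5.npz',im=im);save('t5',cv2.resize(im[140:290,250:440],None,fx=4,fy=4))
im,_=optics.grab_frame('scene');np.savez('pics/s5.npz',im=im);save('s5',cv2.resize(im[140:290,250:440],None,fx=4,fy=4))
E
```

```text
False [[17.00884729 -4.26812087]]
17.8917
```

View pics/w5.png

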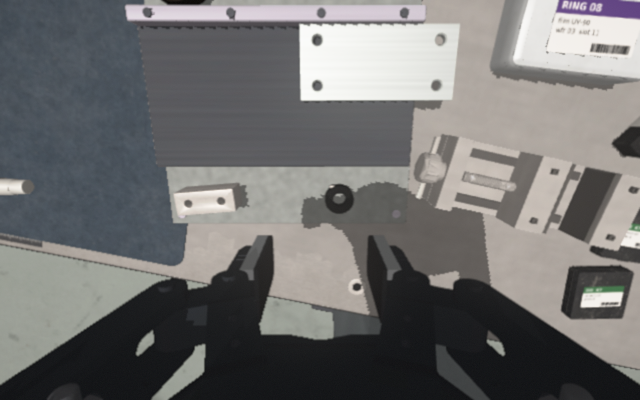

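View pics/t5.png

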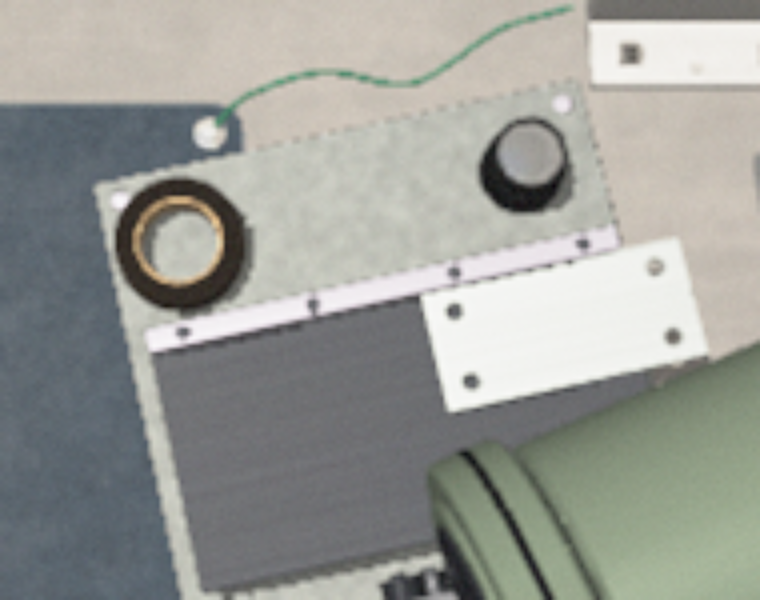

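View pics/s5.png

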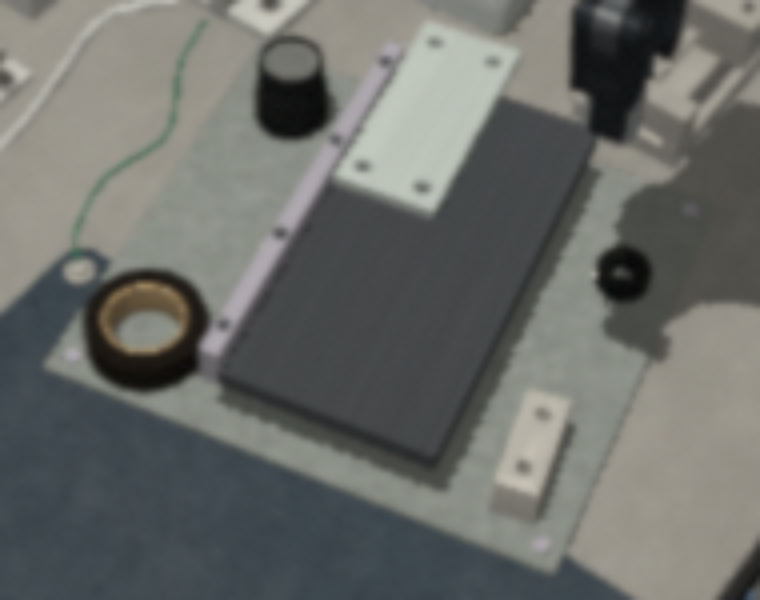

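```bash
cat > meas.py <<'E'
from h import *
import sys
def meas(wf,box,tf,tbox):
    f=np.load(wf);s=dict(eef_pos=f['p'],eef_rot=f['R'])
    for n,im,b,st,thr in(('wrist',f['im'],box,s,190),('top',np.load(tf)['im'],tbox,None,190)):
        c=plate_px(im,b,thr);l=toL(onz(n,c,46,st));r=cv2.minAreaRect(l.astype(np.float32));bp=cv2.boxPoints(r)
        print(n,r,bp.round(1).tolist())
        g=cv2.cvtColor(im,cv2.COLOR_RGB2GRAY)
        k=sorted(bp.tolist(),key=lambda p:p[0]);rear=sorted(k[2:],key=lambda p:p[1]);
        P=[proj(n,O+p[0]*ex+p[1]*ey+np.array([0,0,46]),st)[0] for p in rear]
        q=[proj(n,L(45,yy,52),st)[0] for yy in(98,0)]
        print('  rear',wl(onz(n,edge(g,P[1],P[0],3),46,st)),'fence',wl(onz(n,edge(g,q[0],q[1],4,sign=-1),52,st)))
E
python3 - <<'E'
from meas import *
meas('pics/w5.npz',(285,23,470,110),'pics/t5.npz',(350,204,430,245))
E
```

```text
wrist ((19.917232513427734, -71.00372314453125), (110.23583984375, 49.135868072509766), 89.94065856933594) [[-4.699999809265137, -126.0999984741211], [44.400001525878906, -126.0999984741211], [44.5, -15.899999618530273], [-4.599999904632568, -15.899999618530273]]
  rear [ 4.472e+01 -6.713e+01  7.000e-02  8.000e+01] fence [45.09 47.89  0.14 80.  ]
top ((25.513811111450195, -66.34823608398438), (118.34233093261719, 61.318939208984375), 89.98676300048828) [[-5.199999809265137, -125.5], [56.20000076293945, -125.5], [56.20000076293945, -7.199999809265137], [-5.099999904632568, -7.199999809265137]]
  rear [ 55.48 -62.54   0.37  71.  ] fence [44.94 49.56  0.11 78.  ]
```

```bash
python3 - <<'E'
from h import *
R=Rt(-ey);z=65.0
ctrl.move_ptp(L(-35,-66,100),R)
ctrl.move_l(L(-35,-66,z+.2),vel=60);ctrl.hold(.3);s0=sensors.read_state();print(s0['eef_pos'][2])
ctrl.move_l(L(-20,-66,z),vel=40)
r=ctrl.move_l(L(-11,-66,z),vel=8,threshold=6)
s=sensors.read_state();print(r,toL(s['eef_pos']),s['eef_pos'][2],(s['force']-s0['force'])@ex,s['t'])
ctrl.move_l(L(-30,-66,z+1),vel=40)
ctrl.move_l(L(-80,-40,170),vel=200);ctrl.hold(.2)
s=sensors.read_state();print(s['t'])
im,_=optics.grab_frame('wrist');save('w6',im);np.savez('pics/w6.npz',im=im,p=s['eef_pos'],R=s['eef_rot'])
ctrl.move_ptp(L(-120,60,220),R)
im,_=optics.grab_frame('top');np.savez('pics/t6.npz',im=im);save('t6',cv2.resize(im[140:290,250:440],None,fx=4,fy=4))
im,_=optics.grab_frame('scene');save('s6',cv2.resize(im[140:290,250:440],None,fx=4,fy=4))
from meas import meas
meas('pics/w6.npz',(265,23,480,110),'pics/t6.npz',(350,204,430,245))
E
```

```text
65.57130735791874
True [[-16.77057995 -66.02429839]] 64.13596602628003 0.4833286102919136 20.7667
22.175
wrist ((19.037029266357422, -71.00489807128906), (110.22452545166016, 47.14250946044922), 89.91149139404297) [[-4.599999904632568, -126.0999984741211], [42.5, -126.19999694824219], [42.70000076293945, -15.899999618530273], [-4.400000095367432, -15.899999618530273]]
  rear [ 44.48 -64.87  -0.09  80.  ] fence [45.   45.84  0.19 80.  ]
top ((25.51385498046875, -66.156494140625), (118.72581481933594, 61.318939208984375), 89.98676300048828) [[-5.199999809265137, -125.5], [56.20000076293945, -125.5], [56.20000076293945, -6.800000190734863], [-5.099999904632568, -6.800000190734863]]
  rear [ 5.531e+01 -5.833e+01  2.000e-02  6.700e+01] fence [44.93 49.56  0.15 78.  ]
```

View pics/w6.png

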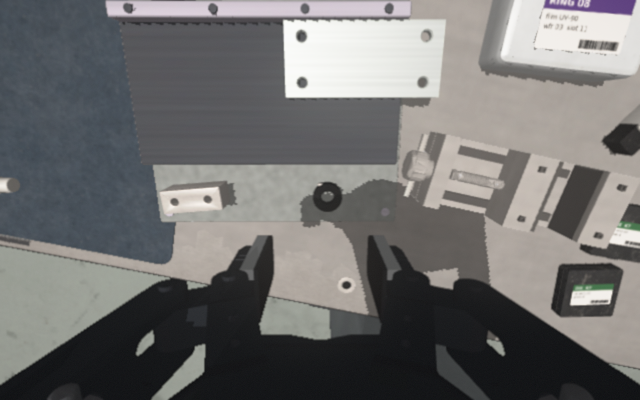

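View pics/t6.png

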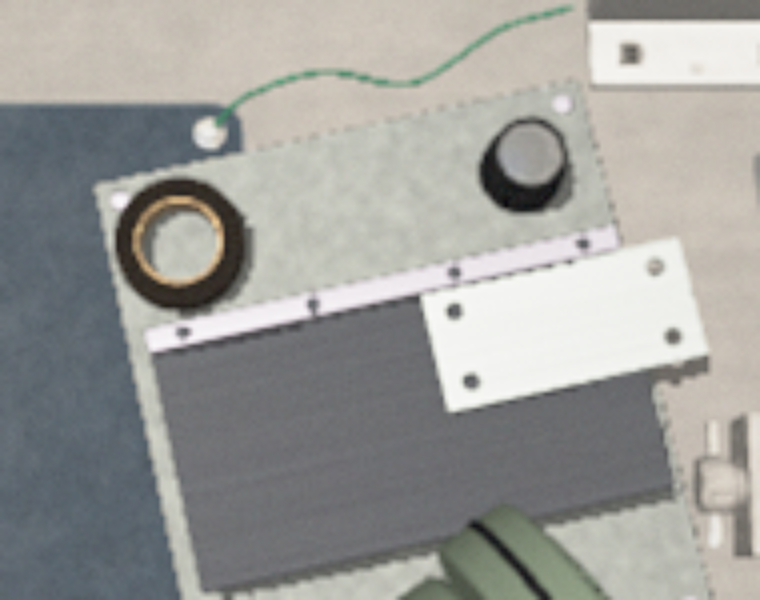

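```bash
python3 - <<'E'
from h import *
a=np.load('pics/top0.npz')['im'].astype(int);b=np.load('pics/t6.npz')['im'].astype(int)
d=abs(a-b).max(2)
for n,(u0,v0,u1,v1) in dict(tape=(275,180,315,220),loupe=(365,160,398,195)).items(): print(n,d[v0:v1,u0:u1].mean(),d[v0:v1,u0:u1].max())
print(sensors.read_state()['t']); print(ctrl.finish_job())
E
```

```text
tape 3.550625 17
loupe 3.465800865800866 23
22.8667
the job is handed in; nothing more can be done
None
```

I pushed the plate back against the fence, slid it along toward the loupe end, then pressed it against the fence once more. I lifted the hand clear and handed the job in at about 23 s of robot time. The plate was only ever pushed, with fingertips about 1–2.5 mm above the ledge.

**Overhang:** The last wrist picture puts the plate 26 mm past the ledge end, and the top view says 25.5 mm. Both agree within calibration, so both holes are clear and about 84 mm of the plate lies on the ledge.

**Against the fence:** The rear edge measured 44.5–44.7 mm against a fence face at about 45 mm, and parallel to it within about 0.3°. Both fence pushes stopped at the same depth, within 0.04 mm, though they were made 80 mm apart along the ledge.

**Loose items:** Before-and-after top pictures show the loupe and tape roll unmoved. The spacer block and collar looked in place in the wrist pictures; I didn't measure them.

**Checks that disagreed or failed:**
- **Ledge angle:** my first hand-clicked angle was about 1° off. I corrected it with edge fits from two views, which agreed.
- **Rear edge from above:** in the last top-view checks the plate merged with the bright fence, so that view could not confirm the rear edge.
- **Plate height:** one attempt to measure it from matched corners in two views was too scattered to use. I relied on touching the ledge with the fingertips, which puts its face at about 40 mm, and on the stated plate thickness.

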